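Compass from behind the pencil cup

TASK

Stand the pencil cup aside, draw the steel compass out of the bottom tray by the end that sticks out, and let it lie on the open desk in front of the trays. Then take it again by the middle of its legs, lift it clear of the desk and lay it flat in the groove of the wooden pen tray, and stand the cup back upright in the middle of its cork coaster. Do not tip the cup over, and leave the other things on the desk where they are.

Things in the scene. Friction and masses are not known exactly. Their poses are not given: they have to be found in the camera images.
- tiers: Stack of three grey plastic trays, fixed: 170 deep (x), 230 wide (y), 140 high. Origin: middle of the front edge, at desk height; x points into the trays, z up. Floors 4 thick, tops at 10, 60, 110 above the desk; all flush at the front; walls 30 high at sides and back. No lip at the bottom tray's front. Close to the front a gripper has room if it leans back 30 to 45 degrees towards the robot.
- coaster: Square cork coaster, 90 x 90 x 3, fixed to the desk about 100 in front of the trays; the cup's place. Origin: centre of its underside, at desk height.
- cup_center (a point): Loose square white ceramic pencil cup, 62 x 62, 90 high, 0.2 to 0.4 kg; three short pencils fixed in it end up to 16 above the rim. Point: its centre, 45 above its foot; x, y square to its sides. Starts on the coaster, 5 to 20 from the end of the compass. Gripped with the fingers closing along the trays' y, the gripper's body clears the trays.
- cup: The same cup; origin at the centre of its underside.
- compass_head (a point): Loose folded steel drawing compass lying flat, 138 long, 55 to 95 g; x from handle to points, z up. Point: centre of its head, a block 26 long, 22 wide (y), 14 high. A round handle (diameter 10) runs 11 to 35 from here to -x. Starts on the bottom tray's floor, 10 above the desk, handle and head sticking out in front over the desk, legs inside under the next tray.
- compass_legs (a point): Where the compass is to be taken again: middle of its two legs, 41 from the head's centre towards the points, 4.5 above its underside. The legs lie side by side, 15 wide together, 9 high, from 28 behind to 50 ahead of this point; the whole nearly balances here (centre of mass about 12 towards the head). Axes as the head's.
- compass_tip (a point): The compass's points: its far end, 103 from the head's centre, 3.5 above its underside.
- compass: The same compass; origin on its underside, 33 from the head's centre towards the points, 8 short of the middle of the legs.
- pen_tray: Wooden pen tray, fixed, 170 (x) x 64 (y) x 17 high; origin: centre of its underside. Groove along x: floor 5 above the desk, 160 long, 32 wide, side walls 12 high, cut away along the middle 80 so that fingers holding a thing across y can go down to the floor there. The compass may lie either way round. It is on one side of the desk, the notebook on the other.
- notebook: Closed notebook, fixed flat on the desk, 130 (x) x 100 (y) x 12 high; free, flat top: a good place to stand the cup meanwhile. Origin: centre of its underside.
- stapler: Bystander: grey stapler, 135 x 36 x 48 high, beside the trays.
- eraser: Bystander: eraser, 45 x 22 x 13.
- glue_stick: Bystander: standing glue stick, diameter 28, 83 high.
- sharpener: Bystander: metal pencil sharpener, 34 x 25 x 16.
- mug: Bystander: white mug, diameter 80, 90 high.
- tape: Bystander: tape dispenser, 120 x 50 x 78 high.
- staple_box: Bystander: cardboard box of staples, 40 x 60 x 24, in the top tray.
Mind the look-alikes: they are no part of the job. Leave any blue or pink look-alike of the cup alone.

How it is judged:
By the outcome, as a careful person would: the job done as asked, in the order asked, and still so for the second after the job is handed in, with the robot touching nothing.
It also fails if it takes over 72 s, if anything falls off the work surface, if the arm or the gripper's body presses on something with over 40 N, if the wrist force passes 120 N, or if a joint passes its speed limit or range.

ROBOT

A 6-joint arm with a two-finger parallel gripper is mounted at the origin on the work surface. World frame = base frame: x ahead of the robot, y to its left, z up, the work surface at z = 0. Lengths are in m, angles in rad, forces in N, time in s.
With the tool pointing down it reaches from about 0.325 to 0.85 m from the base axis. Payload 15.5 kg.
Tool frame: the origin (TCP) lies at the very end of the fingers, on their centre line; the grasp point (between the pads) lies 19 mm behind it; z points along the fingers, y is the line along which they close (so a half turn about z gives the same grasp; the last joint's range is limited). The gripper opens to 91 mm and grips with 3 to 60 N. Pads are 32 mm wide; open, the fingers measure 118 mm over their backs; the gripper's body (76 mm by 178 mm) begins 60 mm behind the grasp point.
Start: joints at [-1.341, 0.494, 1.345, -0, 1.302, -0.096], TCP at [0.199, -0.592, 0.214] pointing down, gripper open.
Joint ranges: [-2.91, 2.91], [-0.82, 2.16], [0.22, 2.67], [-1.22, 4.37], [0.12, 2.79], [-3.08, 3.08]. Speed limits (rad/s): [1.89, 1.89, 2.57, 3.01, 3.01, 3.01].

INTERFACE

Orientations are given as a unit quaternion [x, y, z, w].
In Python, from bench import r, snapshot, get_calibration, sign_off gives the robot as it stands.
- The arm moves only by the shell command python3 -m crank 'ROWS' [OPENING] [FORCE]. ROWS is a JSON object of lists of equal length, an entry for each row: "travel": the shift along the world's x, y, z in cm, a list of three; "turn": the turn about the world's z in rad. In form: {"travel": [[dx, dy, dz], ...], "turn": [turn, ...]}. A call has 1 to 5 rows; each row shifts and turns the commanded pose from where the row before left it; what a row does not reach is not made up. A row lasts 1/12 s, in which the tool goes at most 41.7 mm and 7.16 degrees, less where a joint would pass 70% of its speed; a pose out of reach is approached as far as the arm can. A call is refused whole if a number of a shift passes 4.17 or a number of a turn 0.125, either way. A call with a gripper value outside its range is refused whole. OPENING is the opening in per cent of the stroke, from 0 (shut) to 100 (fully open), set as the call begins (- or left out, the last holds). The fingers move at their own pace and stop on an object; FORCE is the grip in N (left out, the last holds). Time passes only in rows, so rows that do not move let the fingers close. It gives the time, the measured TCP pose, the force, the opening and the grip force at its end, in the units of the state.
- r.sense(): the state, without advancing time (a new reading comes with each control period).
- snapshot(name): name is "scene" or "top"; returns (picture, depth): 384x512x3 uint8, red, green, blue; 384x512 float32, m along the optical axis (not along the pixel's ray), 0 where there is no reading.
- get_calibration(name): a dict with "fx", "fy", "cx", "cy" (pixels), "k1" (the pictures are not rectified: a ray, as slopes to the right and down, at radius r is drawn at 1 + k1 r^2 times it, then the intrinsics apply), "pose" (4x4, takes a point from camera to world coordinates). Camera axes: x right, y down, z forward; pixel columns grow to the right and rows downward; lengths in m; the calibration is good to about 2 mm. A picture is of the moment at which its call begins. get_calibration takes no time and is no camera call.
- sign_off(): hands the job in; it is judged then, once.
The state is a dict: "time_s": time; "joint_pos": joint angles; "dq": joint speeds; "tau": joint torques, N m; "tool_pos": TCP position; "tcp_rot": TCP orientation; "wrist_force": force on the tool from outside, world axes, zero at the start; "moment": the same for the moment, N m; "grip_width": finger opening in m; "grasp_force": force on a finger pad.
Only numpy, scipy, OpenCV 4.12 (cv2) and the standard library are available. Lean on these libraries where they do the work, as an engineer would, in place of code of your own. Each camera call takes 0.05 s, during which the arm holds its last target. There are 200 camera calls.

## Working session

There is one attempt and no reset: what is moved stays moved. The work goes in short steps, Python scripts to look and compute and a shell command to move; the robot and the scene stay as the last step left them, time stands still between calls to the robot, and variables do not carry over. Pictures are saved under pics/ and viewed, at most 10 in all, crops included, and the job is handed in when it is done.

```bash
mkdir -p pics; ls; cat > h.py <<'E'
from bench import r, snapshot, get_calibration, sign_off
import numpy as np, cv2
def snap(n):
    p,d=snapshot(n); np.savez('last_'+n,p=p,d=d); return p,d
def cloud(n,d):
    c=get_calibration(n); K=np.array([[c['fx'],0,c['cx']],[0,c['fy'],c['cy']],[0,0,1.]])
    v,u=np.mgrid[:d.shape[0],:d.shape[1]]
    s=cv2.undistortPoints(np.stack([u,v],-1).reshape(-1,1,2).astype(np.float64),K,np.array([c['k1'],0,0,0.])).reshape(*d.shape,2)
    P=np.concatenate([s*d[...,None],d[...,None]],-1)
    T=np.array(c['pose']); W=P@T[:3,:3].T+T[:3,3]; W[d==0]=np.nan
    return W
E
python3 - <<'E'
from h import *
for n in('scene','top'):
    p,d=snap(n); cv2.imwrite(f'pics/{n}0.png',cv2.resize(p[...,::-1],(768,576),interpolation=cv2.INTER_CUBIC))
    print(get_calibration(n)['pose'])
print(r.sense())
E
```

```text
pics
[[ 0.47078936  0.60670232 -0.64052297  1.12006821]
 [ 0.88207555 -0.33794551  0.32823094 -0.32443713]
 [-0.01732339 -0.71951729 -0.69425844  0.74416672]
 [ 0.          0.          0.          1.        ]]
[[-0.0142961  -0.99768695  0.06645576  0.47134131]
 [-0.99949858  0.01613674  0.02724335 -0.02673873]
 [-0.02825272 -0.06603296 -0.99741738  1.38726505]
 [ 0.          0.          0.          1.        ]]
{'time_s': 0.1, 'joint_pos': array([-1.34149977e+00,  4.94181621e-01,  1.34605473e+00, -3.78727866e-05,
        1.30248533e+00, -9.54808043e-02]), 'dq': array([-6.08740965e-04, -2.79987759e-03, -1.39854770e-03,  1.61386546e-03,
       -3.41315479e-05,  1.79638029e-03]), 'tau': array([ 2.28208490e-03, -8.80236340e+01, -3.82543838e+01,  7.08863279e-02,
        4.81351849e-02, -6.22136258e-05]), 'tool_pos': array([ 0.19936206, -0.59199889,  0.21336511]), 'tcp_rot': array([ 9.86842936e-01,  1.61680858e-01, -5.59575714e-05, -5.62032556e-04]), 'wrist_force': array([ 0.15725851,  0.27608875, -0.17413925]), 'moment': array([ 0.01866126, -0.02622568, -0.02987826]), 'grasp_force': 0.0, 'grip_width': 0.0914094918957166}
```

View pics/scene0.png

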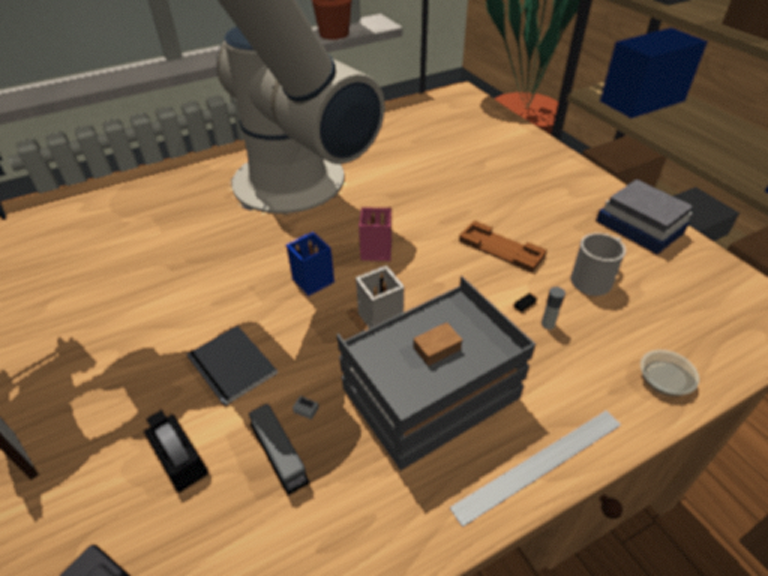

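View pics/top0.png

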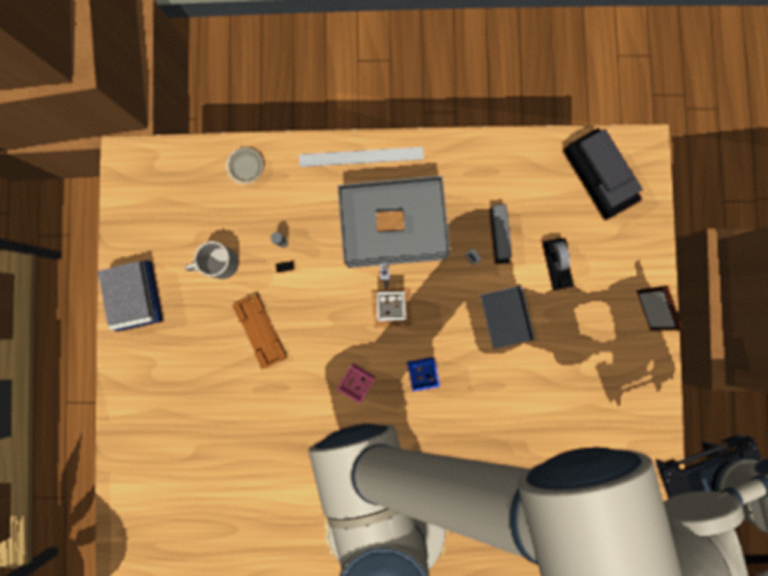

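Candidates for the cup, in top view pixels (768-wide): white at (391,306) on the cork, blue at (423,374) and pink at (356,382). I choose the white one on the cork. The compass end shows at (384,270), between the cup and the trays. The pen tray is at (260,330) and the notebook at (507,317). Next, a close crop and measurements.

```bash
cat > m.py <<'E'
from h import *
def rect(W,m,name):
    q=W[m][:,:2].astype(np.float32); print(name,len(q),cv2.minAreaRect(q*1000),'z',np.median(W[m][:,2]).round(4))
E
python3 - <<'E'
from h import *
a=np.load('last_top.npz');p,d=a['p'],a['d'];W=cloud('top',d)
b=np.load('last_scene.npz');ps,ds=b['p'],b['d'];S=cloud('scene',ds)
c1=cv2.resize(p[165:225,225:295,::-1],(560,480),interpolation=cv2.INTER_CUBIC)
c2=cv2.resize(ps[170:235,225:290,::-1],(480,480),interpolation=cv2.INTER_CUBIC)
c=np.zeros((480,1040,3),np.uint8);c[:,:560]=c1;c[:,560:]=c2
cv2.imwrite('pics/crop.png',cv2.resize(c,(800,369)))
def reg(n,u0,u1,v0,v1,zl,zh,W=W):
    w=W[v0:v1,u0:u1].reshape(-1,3); w=w[(w[:,2]>zl)&(w[:,2]<zh)]
    (x,y),(s,t),an=cv2.minAreaRect((w[:,:2]*1000).astype(np.float32)); print(n,len(w),[round(k,1) for k in(x,y,s,t,an)],w[:,2].mean().round(4))
reg('trays rim',220,303,112,182,.125,.15)
reg('cup rim',245,276,188,220,.08,.094)
reg('note',318,358,186,236,.007,.017)
reg('pen',152,194,190,250,.009,.022)
reg('compass',249,265,173,188,.012,.035)
reg('cups blue',268,296,235,263,.07,.11); reg('pink',222,254,238,270,.07,.11)
# desk check
print(W[280,150],W[240,220])
for s,n in((S,'scene'),):
    reg('S cup rim',235,272,175,215,.08,.094,S); reg('S note',120,190,212,270,.008,.016,S); reg('S pen',300,370,145,182,.012,.022,S);reg('S trays',222,360,185,300,.13,.15,S)
E
```

```text
trays rim 514 [701.7, -27.5, 171.3, 230.2, 4.0] 0.1359
cup rim 69 [512.4, -20.4, 60.1, 60.3, 89.2] 0.0907
note 1005 [494.5, -287.7, 134.5, 168.7, 85.3] 0.012
pen 330 [460.4, 294.5, 169.5, 65.4, 25.5] 0.0152
compass 67 [595.7, -4.8, 45.0, 21.8, 11.7] 0.0227
cups blue 138 [359.5, -88.6, 62.6, 61.7, 9.6] 0.0879
pink 143 [340.7, 62.4, 61.6, 62.5, 59.2] 0.0881
[ 0.24922254  0.38089736 -0.0033832 ] [ 0.38905661  0.12802748 -0.00242668]
S cup rim 307 [514.7, -18.8, 65.1, 63.1, 0.8] 0.0882
S note 1660 [487.3, -291.4, 136.1, 100.9, 12.0] 0.013
S pen 300 [461.2, 295.2, 170.8, 70.1, 23.9] 0.0171
S trays 1292 [701.9, -26.0, 170.6, 232.1, 4.1] 0.1364
```

View pics/crop.png

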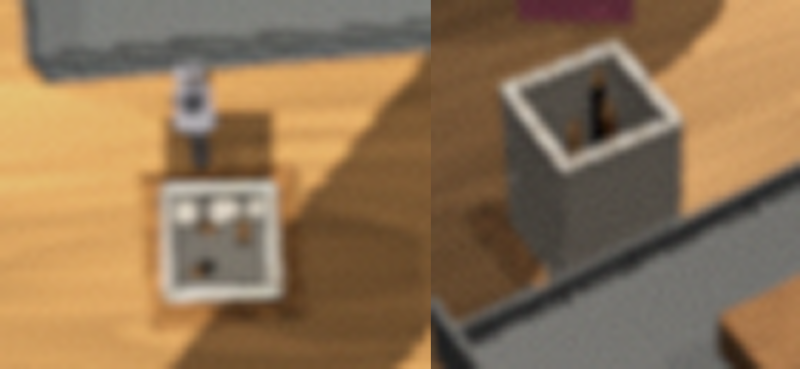

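The crop confirms the white cup with pencils on the cork, with the compass head at crop (195,98) and its handle pointing at the cup. Cup ≈ (0.513,-0.020), tray front middle ≈ (0.617,-0.033) at yaw 4°. Heights and sizes match the description. Going above the cup now.

```bash
python3 -m crank '{"travel":[[1.5,3,0],[1.9,3.6,0],[1.9,3.6,0],[1.9,3.6,0],[1.9,3.6,0]],"turn":[-0.06,-0.06,-0.06,-0.06,-0.06]}' 100 25
python3 -m crank '{"travel":[[2,3.6,0],[2,3.6,0],[2,3.6,0],[2,3.6,0],[2,3.6,0]],"turn":[0,0,0,0,0]}'
python3 -m crank '{"travel":[[2,3.6,0],[2,3.6,0],[2,3.6,0],[2,3.6,0],[2,3.6,0]],"turn":[0,0,0,0,0]}'
python3 -m crank '{"travel":[[2.3,3.8,0],[0,0,0],[0,0,0]],"turn":[0,0,0]}'
```

```text
time_s: 0.52
tool_pos: [0.2907, -0.4164, 0.2137]
tcp_rot: [1.0, 0.011, -0.0, -0.0]
wrist_force: [1.6, -0.2, -0.1]
grip_width: 0.0914
grasp_force: 0.0
time_s: 0.93
tool_pos: [0.3908, -0.2364, 0.2139]
tcp_rot: [1.0, 0.012, -0.0, -0.0]
wrist_force: [1.3, -0.4, -0.2]
grip_width: 0.0911
grasp_force: 0.0
time_s: 1.35
tool_pos: [0.4909, -0.0562, 0.2139]
tcp_rot: [1.0, 0.012, -0.0, 0.0]
wrist_force: [1.0, -1.2, 0.5]
grip_width: 0.0914
grasp_force: 0.0
time_s: 1.6
tool_pos: [0.5125, -0.0208, 0.2135]
tcp_rot: [1.0, 0.014, -0.0, -0.0]
wrist_force: [-0.1, 0.5, -0.3]
grip_width: 0.0911
grasp_force: 0.0
```

```bash
python3 - <<'E'
from h import *
a=np.load('last_top.npz');p,d=a['p'],a['d'];W=cloud('top',d)
for uv in((181,257),(176,257),(186,257),(189,257),(190,257),(191,257),(186,258),(190,258)): print(uv,W[uv].round(4))
s=r.sense();print(s['tool_pos'],s['tcp_rot'],s['joint_pos'])
E
```

```text
(181, 257) [ 0.5952 -0.0074  0.0264]
(176, 257) [ 0.613  -0.0076  0.0248]
(186, 257) [ 0.5777 -0.0071  0.0253]
(189, 257) [ 0.5671 -0.007   0.0254]
(190, 257) [ 0.5637 -0.0069  0.0233]
(191, 257) [ 0.5602 -0.0068  0.0233]
(186, 258) [ 0.5776 -0.0106  0.0251]
(190, 258) [ 0.5637 -0.0104  0.0237]
[ 0.51251295 -0.0208031   0.2135186 ] [ 9.99898444e-01  1.42492191e-02 -2.38897555e-04 -6.32516167e-05] [-1.57055139e-01  3.37450331e-01  1.61811068e+00  4.66013007e-05
  1.18652401e+00  1.38522430e+00]
```

```bash
python3 -m crank '{"travel":[[0,0,-3.5],[0,0,-3.5],[0,0,-3.5],[0,0,-3],[0,0,-2]],"turn":[0,0,0,0,0]}'
python3 -m crank '{"travel":[[0,0,-1.3],[0,0,0],[0,0,0]],"turn":[0,0,0]}'
python3 -m crank '{"travel":[[0,0,0],[0,0,0],[0,0,0],[0,0,0],[0,0,0]],"turn":[0,0,0,0,0]}' 50 25
python3 -m crank '{"travel":[[0,0,0],[0,0,0],[0,0,0],[0,0,0],[0,0,0]],"turn":[0,0,0,0,0]}' 50 25
```

```text
time_s: 2.02
tool_pos: [0.5101, -0.0237, 0.0564]
tcp_rot: [1.0, 0.012, -0.002, -0.0]
wrist_force: [0.0, 0.4, 0.0]
grip_width: 0.091
grasp_force: 0.0
time_s: 2.27
tool_pos: [0.5113, -0.0235, 0.0458]
tcp_rot: [1.0, 0.012, -0.001, -0.0]
wrist_force: [-0.3, 0.2, 0.3]
grip_width: 0.0912
grasp_force: 0.0
time_s: 2.68
tool_pos: [0.5123, -0.0226, 0.0465]
tcp_rot: [1.0, 0.012, 0.0, -0.0]
wrist_force: [-2.2, 1.6, 9.6]
grip_width: 0.0617
grasp_force: 25.0
time_s: 3.1
tool_pos: [0.5123, -0.0226, 0.0465]
tcp_rot: [1.0, 0.012, 0.0, 0.0]
wrist_force: [-1.2, 1.4, 9.7]
grip_width: 0.0617
grasp_force: 25.0
```

```bash
python3 -m crank '{"travel":[[0,0,1],[0,0,2],[0,0,2],[0,0,1],[0,0,0]],"turn":[0,0,0,0,0]}'
python3 -m crank '{"travel":[[-0.2,-1.5,0],[-0.2,-3,0],[-0.3,-3,0],[-0.3,-3,0],[-0.3,-3,0]],"turn":[0,0,0,0,0]}'
python3 -m crank '{"travel":[[-0.3,-3,0],[-0.3,-3,0],[-0.3,-3,0],[-0.3,-3,0],[-0.1,-1.2,0]],"turn":[0,0,0,0,0]}'
python3 -m crank '{"travel":[[0,0,0],[0,0,0],[0,0,-1.5],[0,0,-1.5],[0,0,-1]],"turn":[0,0,0,0,0]}'
```

```text
time_s: 3.52
tool_pos: [0.5133, -0.0228, 0.1081]
tcp_rot: [1.0, 0.012, 0.002, 0.0]
wrist_force: [0.8, -0.5, -2.6]
grip_width: 0.0623
grasp_force: 25.0
time_s: 3.93
tool_pos: [0.4983, -0.1588, 0.1051]
tcp_rot: [1.0, 0.013, -0.0, -0.0]
wrist_force: [0.1, -0.4, -2.0]
grip_width: 0.0618
grasp_force: 25.0
time_s: 4.35
tool_pos: [0.4854, -0.293, 0.1051]
tcp_rot: [1.0, 0.012, -0.0, 0.0]
wrist_force: [-0.9, -0.9, -2.9]
grip_width: 0.0621
grasp_force: 25.0
time_s: 4.77
tool_pos: [0.4856, -0.2878, 0.0646]
tcp_rot: [1.0, 0.013, -0.001, -0.001]
wrist_force: [-0.3, -0.2, -2.7]
grip_width: 0.0619
grasp_force: 25.0
```

```bash
python3 - <<'E'
from h import *
p,d=snap('scene')
s=r.sense();print(s['tool_pos'],s['wrist_force'])
cv2.imwrite('pics/s1.png',cv2.resize(p[160:300,80:300,::-1],(792,504),interpolation=cv2.INTER_CUBIC))
E
```

```text
[ 0.48496913 -0.28749965  0.06314012] [-1.61298988  1.62388121 -5.00170197]
```

View pics/s1.png

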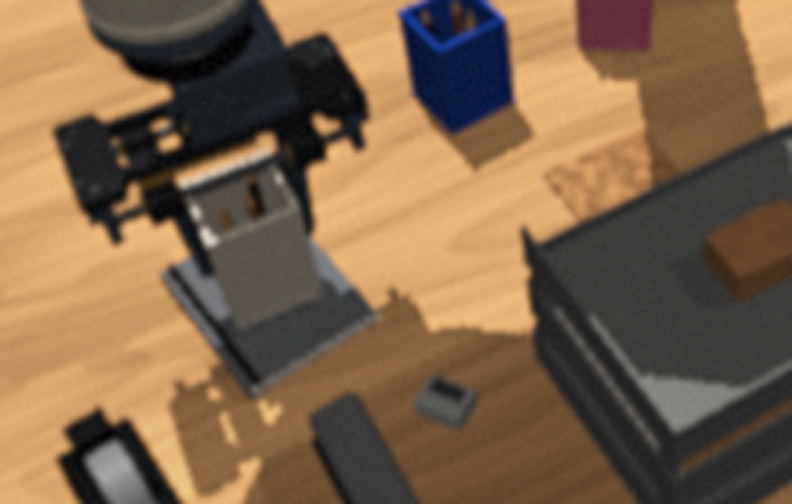

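The cup (crop 255,255) is upright over the middle of the notebook. I'll lower it until it touches, then release.

```bash
python3 -m crank '{"travel":[[0,0,-0.3],[0,0,-0.2],[0,0,0],[0,0,0]],"turn":[0,0,0,0]}'
python3 -m crank '{"travel":[[0,0,-0.2],[0,0,0],[0,0,0]],"turn":[0,0,0]}'
python3 -m crank '{"travel":[[0,0,-0.1],[0,0,0],[0,0,0]],"turn":[0,0,0]}'
```

```text
time_s: 5.15
tool_pos: [0.4863, -0.2897, 0.0614]
tcp_rot: [1.0, 0.012, 0.0, 0.0]
wrist_force: [-0.1, 0.7, -2.3]
grip_width: 0.0619
grasp_force: 25.0
time_s: 5.4
tool_pos: [0.486, -0.2897, 0.0591]
tcp_rot: [1.0, 0.012, 0.0, 0.0]
wrist_force: [0.6, 0.4, -2.0]
grip_width: 0.0618
grasp_force: 25.0
time_s: 5.65
tool_pos: [0.486, -0.2897, 0.0579]
tcp_rot: [1.0, 0.012, 0.0, -0.0]
wrist_force: [0.0, 0.4, -1.6]
grip_width: 0.0619
grasp_force: 25.0
```

```bash
python3 -m crank '{"travel":[[0,0,-0.1],[0,0,-0.1],[0,0,0],[0,0,0]],"turn":[0,0,0,0]}'
python3 -m crank '{"travel":[[0,0,-0.1],[0,0,0],[0,0,0]],"turn":[0,0,0]}'
```

```text
time_s: 5.98
tool_pos: [0.486, -0.2897, 0.0558]
tcp_rot: [1.0, 0.012, -0.0, -0.0]
wrist_force: [-1.0, -0.1, -1.3]
grip_width: 0.0616
grasp_force: 25.0
time_s: 6.23
tool_pos: [0.4861, -0.2897, 0.0555]
tcp_rot: [1.0, 0.012, 0.0, 0.0]
wrist_force: [-2.5, 1.4, 8.8]
grip_width: 0.0618
grasp_force: 25.0
```

```bash
python3 -m crank '{"travel":[[0,0,0],[0,0,0],[0,0,0],[0,0,0],[0,0,0]],"turn":[0,0,0,0,0]}' 100 25
python3 -m crank '{"travel":[[0,0,1.5],[0,0,3],[0,0,3.5],[0,0,3],[0,0,1]],"turn":[0,0,0,0,0]}'
python3 -m crank '{"travel":[[0.4,1.5,0],[0.9,3,0],[0.9,3,0],[0.9,3,0],[0.9,3,0]],"turn":[0.01,0.01,0.01,0.01,0.01]}'
python3 -m crank '{"travel":[[0.9,3,0],[0.9,3,0],[0.9,3,0],[0.9,3,0],[0.5,2.6,0]],"turn":[0,0,0,0,0]}' 60
python3 -m crank '{"travel":[[0,0,0],[0,0,0]],"turn":[0,0]}'
python3 - <<'E'
from h import *
p,d=snap('top'); W=cloud('top',d)
for n,(u0,u1,v0,v1,zl,zh) in dict(cup=(320,360,190,235,.09,.107)).items():
    w=W[v0:v1,u0:u1].reshape(-1,3); w=w[(w[:,2]>zl)&(w[:,2]<zh)]
    print(n,len(w),cv2.minAreaRect((w[:,:2]*1000).astype(np.float32)))
cv2.imwrite('pics/t1.png',cv2.resize(p[150:250,220:370,::-1],(750,500),interpolation=cv2.INTER_CUBIC))
E
```

```text
time_s: 6.65
tool_pos: [0.486, -0.2897, 0.0548]
tcp_rot: [1.0, 0.012, -0.0, -0.0]
wrist_force: [-0.0, -1.2, 0.6]
grip_width: 0.0904
grasp_force: 0.0
time_s: 7.07
tool_pos: [0.4874, -0.2907, 0.1791]
tcp_rot: [1.0, 0.012, 0.002, 0.002]
wrist_force: [1.0, -1.1, -0.1]
grip_width: 0.0912
grasp_force: 0.0
time_s: 7.48
tool_pos: [0.5261, -0.1533, 0.1746]
tcp_rot: [0.999, 0.037, -0.0, -0.0]
wrist_force: [0.4, -0.1, 0.0]
grip_width: 0.091
grasp_force: 0.0
time_s: 7.9
tool_pos: [0.5675, -0.0067, 0.1746]
tcp_rot: [0.999, 0.038, -0.0, -0.0]
wrist_force: [-0.3, -0.2, 0.1]
grip_width: 0.0607
grasp_force: 0.0
time_s: 8.07
tool_pos: [0.567, -0.0075, 0.1745]
tcp_rot: [0.999, 0.039, -0.0, -0.0]
wrist_force: [-0.1, -0.9, -0.5]
grip_width: 0.0549
grasp_force: 0.0
cup 131 ((486.9399108886719, -288.2787170410156), (61.894126892089844, 63.103389739990234), 2.1259682178497314)
```

View pics/t1.png

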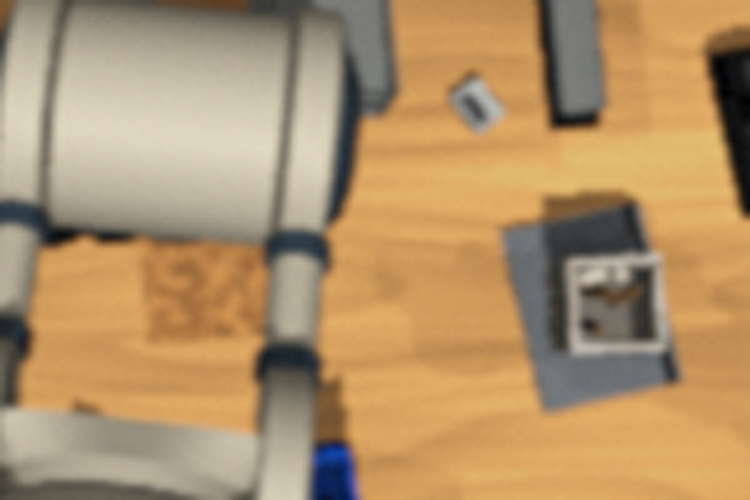

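The cup stands upright on the notebook (crop 615,305). Now I descend onto the handle.

```bash
python3 -m crank '{"travel":[[0,0,-3],[0,0,-3],[0,0,-3],[0,0,-3],[0,0,-2]],"turn":[0,0,0,0,0]}' 60
python3 -m crank '{"travel":[[0,0,-1],[0,0,-1],[0,0,-0.5],[0,0,0],[0,0,0]],"turn":[0,0,0,0,0]}'
python3 -m crank '{"travel":[[0,0,-0.2],[0,0,0]],"turn":[0,0]}'
python3 -m crank '{"travel":[[0,0,0],[0,0,0],[0,0,0],[0,0,0],[0,0,0]],"turn":[0,0,0,0,0]}' 0 20
python3 -m crank '{"travel":[[0,0,0],[0,0,0],[0,0,0],[0,0,0],[0,0,0]],"turn":[0,0,0,0,0]}' 0 20
```

```text
time_s: 8.53
tool_pos: [0.5657, -0.0099, 0.0324]
tcp_rot: [0.999, 0.037, -0.001, -0.0]
wrist_force: [-0.6, -0.5, -0.4]
grip_width: 0.0546
grasp_force: 0.0
time_s: 8.95
tool_pos: [0.5675, -0.0089, 0.0106]
tcp_rot: [0.999, 0.037, 0.001, 0.0]
wrist_force: [1.2, 0.4, 0.4]
grip_width: 0.0548
grasp_force: 0.0
time_s: 9.12
tool_pos: [0.5675, -0.0087, 0.0085]
tcp_rot: [0.999, 0.037, 0.001, 0.0]
wrist_force: [-0.4, 0.6, 0.2]
grip_width: 0.055
grasp_force: 0.0
time_s: 9.53
tool_pos: [0.5671, -0.0087, 0.008]
tcp_rot: [0.999, 0.037, 0.0, 0.0]
wrist_force: [1.0, -0.7, -0.6]
grip_width: 0.0241
grasp_force: 0.0
time_s: 9.95
tool_pos: [0.567, -0.0087, 0.0079]
tcp_rot: [0.999, 0.037, -0.0, -0.0]
wrist_force: [0.3, 0.1, 0.7]
grip_width: 0.0175
grasp_force: 19.9
```

```bash
python3 -m crank '{"travel":[[0,0,0],[0,0,0],[0,0,0],[0,0,0],[0,0,0]],"turn":[0,0,0,0,0]}' 0 20
python3 - <<'E'
from h import *
s=r.sense();print(s['grip_width'],s['wrist_force'],s['moment'])
p,d=snap('scene')
cv2.imwrite('pics/s2.png',cv2.resize(p[110:230,200:340,::-1],(700,600),interpolation=cv2.INTER_CUBIC))
E
```

```text
time_s: 10.37
tool_pos: [0.567, -0.0087, 0.0079]
tcp_rot: [0.999, 0.037, -0.0, -0.0]
wrist_force: [-0.0, 0.9, 0.5]
grip_width: 0.0175
grasp_force: 19.9
0.017539410839468146 [-0.04436669  0.92944331  0.48074069] [0.12732201 0.0662222  0.0323967 ]
```

View pics/s2.png

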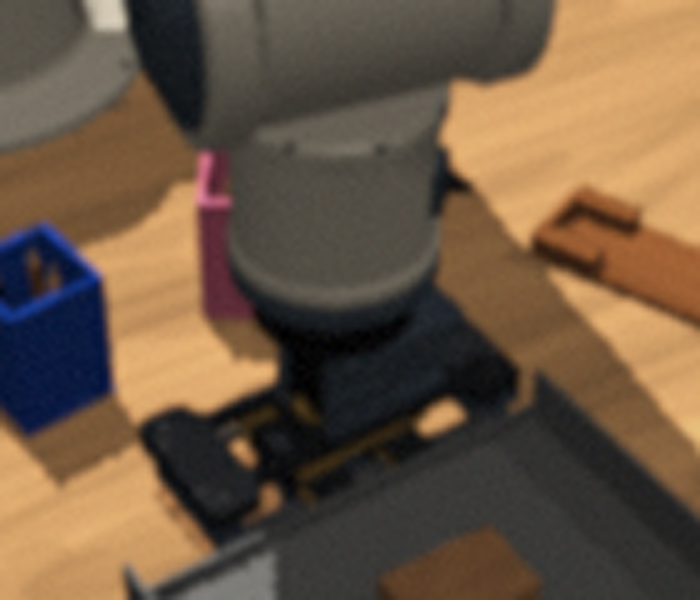

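The grip stopped at 17.5 mm rather than 10, so one pad has probably caught the head's corner. I'll open a little, go back 6 mm and close again.

```bash
python3 -m crank '{"travel":[[0,0,0],[0,0,0],[0,0,0],[0,0,0],[-0.6,0,0]],"turn":[0,0,0,0,0]}' 40 20
python3 -m crank '{"travel":[[0,0,0],[0,0,0]],"turn":[0,0]}'
python3 -m crank '{"travel":[[0,0,0],[0,0,0],[0,0,0],[0,0,0],[0,0,0]],"turn":[0,0,0,0,0]}' 0 20
python3 -m crank '{"travel":[[0,0,0],[0,0,0],[0,0,0],[0,0,0],[0,0,0]],"turn":[0,0,0,0,0]}' 0 20
```

```text
time_s: 10.83
tool_pos: [0.562, -0.0088, 0.008]
tcp_rot: [0.999, 0.037, 0.001, 0.0]
wrist_force: [1.1, -0.1, 0.3]
grip_width: 0.0365
grasp_force: 0.0
time_s: 11.0
tool_pos: [0.5605, -0.0086, 0.0079]
tcp_rot: [0.999, 0.037, -0.0, -0.0]
wrist_force: [-0.3, 0.2, 0.0]
grip_width: 0.0364
grasp_force: 0.0
time_s: 11.42
tool_pos: [0.5611, -0.0087, 0.0079]
tcp_rot: [0.999, 0.037, 0.0, -0.0]
wrist_force: [0.2, -0.8, -0.1]
grip_width: 0.009
grasp_force: 19.9
time_s: 11.83
tool_pos: [0.5611, -0.0087, 0.0079]
tcp_rot: [0.999, 0.037, 0.0, -0.0]
wrist_force: [-0.5, 0.0, -0.1]
grip_width: 0.0088
grasp_force: 19.9
```

```bash
python3 -m crank '{"travel":[[-0.5,0,0],[-1,0,0],[-1.2,0,0],[-1.2,0,0],[-1.2,0,0]],"turn":[0,0,0,0,0]}'
python3 -m crank '{"travel":[[-1.2,0,0],[-1.2,0,0],[-1.2,0,0],[-1.2,0,0],[-1,0,0]],"turn":[0,0,0,0,0]}'
python3 -m crank '{"travel":[[0,0,0],[0,0,0]],"turn":[0,0]}'
python3 - <<'E'
from h import *
p,d=snap('scene');s=r.sense();print(s['tool_pos'],s['grip_width'])
cv2.imwrite('pics/s3.png',cv2.resize(p[110:230,190:350,::-1],(800,600),interpolation=cv2.INTER_CUBIC))
E
```

```text
time_s: 12.25
tool_pos: [0.5091, -0.0086, 0.0079]
tcp_rot: [0.999, 0.037, -0.0, -0.0]
wrist_force: [-0.2, -0.3, -0.4]
grip_width: 0.009
grasp_force: 19.9
time_s: 12.67
tool_pos: [0.4506, -0.0086, 0.008]
tcp_rot: [0.999, 0.037, -0.0, -0.0]
wrist_force: [0.9, 0.2, -1.6]
grip_width: 0.0088
grasp_force: 19.9
time_s: 12.83
tool_pos: [0.4519, -0.0087, 0.008]
tcp_rot: [0.999, 0.037, -0.0, -0.0]
wrist_force: [0.3, -0.4, -0.4]
grip_width: 0.0088
grasp_force: 19.8
[ 0.45266034 -0.00875917  0.00800977] 0.009148470420465332
```

View pics/s3.png

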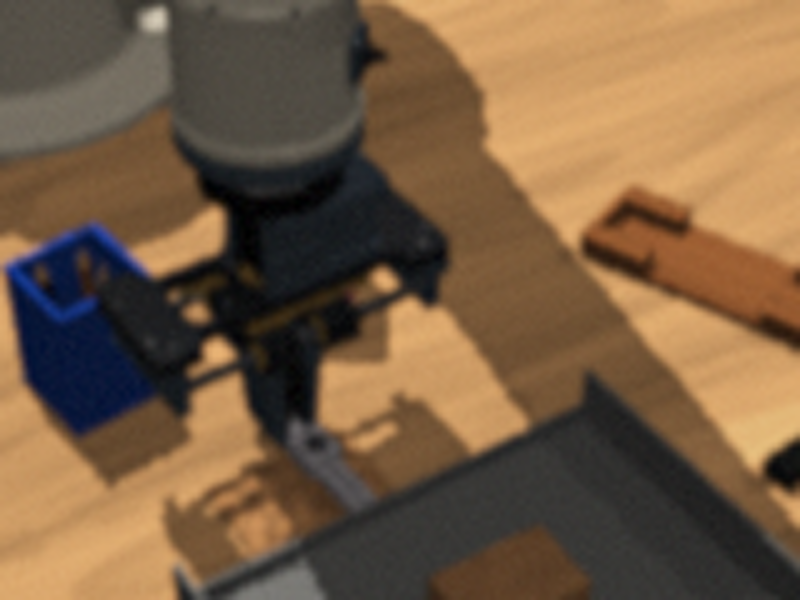

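The compass is out and held by its handle: head at crop (315,437), legs towards (370,495), clear of the trays' front. I'll move it left past the coaster onto bare desk.

```bash
python3 -m crank '{"travel":[[0,0,0.5],[0,0,0.7],[0,0.8,0],[0,1.2,0],[0,1.2,0]],"turn":[0,0,0,0,0]}'
python3 -m crank '{"travel":[[0,1.2,0],[0,1.2,0],[0,1.2,0],[0,1.2,0],[0,0,0]],"turn":[0,0,0,0,0]}'
python3 -m crank '{"travel":[[0,0,-0.7],[0,0,-0.6],[0,0,-0.3],[0,0,0],[0,0,0]],"turn":[0,0,0,0,0]}'
python3 -m crank '{"travel":[[0,0,-0.1],[0,0,-0.1],[0,0,0]],"turn":[0,0,0]}'
python3 -m crank '{"travel":[[0,0,0],[0,0,0],[0,0,0],[0,0,0]],"turn":[0,0,0,0]}' 40 20
python3 -m crank '{"travel":[[0,0,1],[0,0,3],[0,0,4],[0,0,4],[0,0,1.5]],"turn":[0,0,0,0,0]}'
python3 -m crank '{"travel":[[-2,-3,0],[-3,-3,0],[-3,-3,0],[-3,-3,0],[0,-3,0]],"turn":[0,0,0,0,0]}'
python3 -m crank '{"travel":[[0,-3,0],[0,-3,0],[0,0,0]],"turn":[0,0,0]}'
python3 - <<'E'
from h import *
p,d=snap('top');s=r.sense();print(s['tool_pos'],s['grip_width'])
cv2.imwrite('pics/t3.png',cv2.resize(p[140:240,150:300,::-1],(750,500),interpolation=cv2.INTER_CUBIC))
p,d=snap('scene')
E
```

```text
time_s: 13.3
tool_pos: [0.4525, 0.024, 0.0203]
tcp_rot: [0.999, 0.037, 0.001, 0.0]
wrist_force: [-0.9, 0.0, -1.0]
grip_width: 0.0088
grasp_force: 19.8
time_s: 13.72
tool_pos: [0.4522, 0.0733, 0.0202]
tcp_rot: [0.999, 0.038, 0.0, -0.0]
wrist_force: [-0.5, -1.1, -0.7]
grip_width: 0.0091
grasp_force: 19.8
time_s: 14.13
tool_pos: [0.4518, 0.0709, 0.0036]
tcp_rot: [0.999, 0.037, -0.0, -0.0]
wrist_force: [0.3, 0.7, -1.2]
grip_width: 0.0092
grasp_force: 19.8
time_s: 14.38
tool_pos: [0.452, 0.0712, 0.0019]
tcp_rot: [0.999, 0.037, 0.0, -0.0]
wrist_force: [0.0, -0.1, -1.3]
grip_width: 0.0091
grasp_force: 19.8
time_s: 14.72
tool_pos: [0.4521, 0.0713, 0.002]
tcp_rot: [0.999, 0.037, 0.0, -0.0]
wrist_force: [-0.6, -0.4, -0.3]
grip_width: 0.0328
grasp_force: 0.0
time_s: 15.13
tool_pos: [0.4535, 0.0714, 0.1413]
tcp_rot: [0.999, 0.037, 0.003, 0.0]
wrist_force: [1.8, -0.2, 0.4]
grip_width: 0.0368
grasp_force: 0.0
time_s: 15.55
tool_pos: [0.3375, -0.0763, 0.1366]
tcp_rot: [0.999, 0.038, -0.002, -0.001]
wrist_force: [-0.5, 0.2, -0.4]
grip_width: 0.0368
grasp_force: 0.0
time_s: 15.8
tool_pos: [0.3446, -0.1416, 0.1373]
tcp_rot: [0.999, 0.036, 0.001, 0.001]
wrist_force: [0.8, 0.1, 0.1]
grip_width: 0.0365
grasp_force: 0.0
[ 0.3439526  -0.13939413  0.13707966] 0.03668010736576507
```

View pics/t3.png

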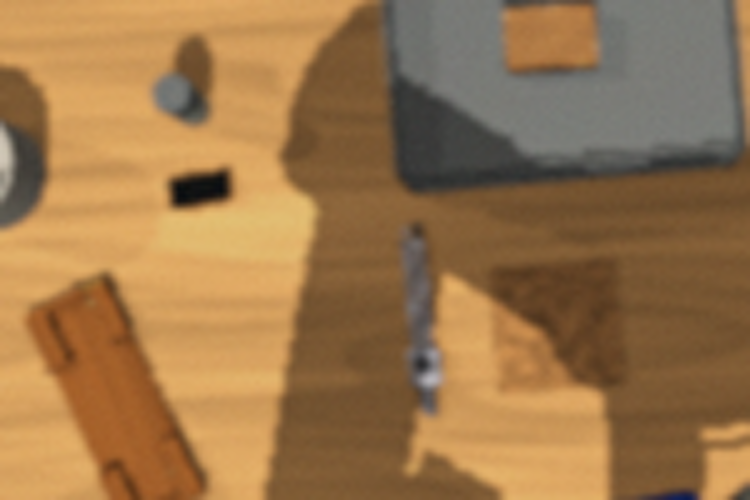

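The compass lies flat on bare desk, with its tip at crop (412,228), head (425,365) and handle end (430,410). It is clear of the coaster. Now I compute the legs' position.

```bash
cat >> h.py <<'E'
def ray(n,u,v,z):
    c=get_calibration(n); K=np.array([[c['fx'],0,c['cx']],[0,c['fy'],c['cy']],[0,0,1.]])
    s=cv2.undistortPoints(np.array([[[u,v]]],float),K,np.array([c['k1'],0,0,0.]))[0,0]
    T=np.array(c['pose']); D=T[:3,:3]@np.array([*s,1]); o=T[:3,3]; return o+D*(z-o[2])/D[2]
E
python3 - <<'E'
from h import *
f=lambda u,v,z: ray('top',150+u/5-.4,140+v/5-.4,z).round(4)
tip,head,he=f(412,228,.005),f(425,365,.014),f(430,410,.007); print(tip,head,he,np.linalg.norm(tip-he))
a=tip-he;print('yaw',np.arctan2(a[1],a[0]),'legs', he+a/np.linalg.norm(a)*.076)
print('coaster',np.mean([f(*q,.003) for q in((497,268),(620,258),(625,385),(500,392))],0))
for n in('top','scene'):
    z=np.load(f'last_{n}.npz');W=cloud(n,z['d'])
    def reg(nm,x0,x1,y0,y1,zl,zh):
        m=(W[...,0]>x0)&(W[...,0]<x1)&(W[...,1]>y0)&(W[...,1]<y1)&(W[...,2]>zl)&(W[...,2]<zh);w=W[m]
        print(n,nm,len(w),cv2.minAreaRect((w[:,:2]*1000).astype(np.float32)) if len(w)>3 else '')
    reg('compass',.42,.605,.03,.11,.005,.03)
    reg('pen',.36,.56,.22,.37,.007,.025)
    reg('penwall',.36,.56,.22,.37,.013,.025)
E
```

```text
[0.5836 0.0824 0.005 ] [0.4857 0.0736 0.014 ] [0.4538 0.0709 0.007 ] 0.13032378907935424
yaw 0.08836711000524171 legs [0.52949455 0.07760637 0.00583367]
coaster [ 0.51235  -0.022475  0.003   ]
top compass 196 ((511.31982421875, 70.74604797363281), (74.79539489746094, 181.3787841796875), 89.342529296875)
top pen 445 ((460.1242980957031, 294.35992431640625), (137.69161987304688, 175.3770751953125), 84.12495422363281)
top penwall 240 ((460.388671875, 294.314208984375), (169.4773712158203, 65.27861785888672), 25.369827270507812)
scene compass 130 ((476.6587829589844, 61.44900131225586), (62.7914924621582, 83.99308776855469), 79.85137176513672)
scene pen 494 ((462.0924377441406, 294.59210205078125), (169.8697967529297, 67.79420471191406), 25.507461547851562)
scene penwall 288 ((461.8925476074219, 295.00030517578125), (169.7007598876953, 67.45433044433594), 25.258447647094727)
```

```bash
python3 -m crank '{"travel":[[1.2,1.6,0.5],[2.5,3,0],[2.5,3,0],[2.5,3,0],[2.5,3,0]],"turn":[0.015,0,0,0,0]}' 45 25
python3 -m crank '{"travel":[[2.5,3,0],[2.5,3,0],[2,2,0],[0,0,0],[0,0,-3]],"turn":[0,0,0,0,0]}'
python3 -m crank '{"travel":[[0,0,-3],[0,0,-3],[0,0,-2],[0,0,-1],[0,0,0]],"turn":[0,0,0,0,0]}'
python3 -m crank '{"travel":[[0,0,-1],[0,0,-0.8],[0,0,0],[0,0,0]],"turn":[0,0,0,0]}'
python3 - <<'E'
from h import *
s=r.sense();print(s['tool_pos'],s['grip_width'])
E
```

```text
time_s: 16.32
tool_pos: [0.4559, 0.002, 0.142]
tcp_rot: [0.999, 0.045, -0.0, -0.0]
wrist_force: [0.8, -1.5, -0.2]
grip_width: 0.0411
grasp_force: 0.0
time_s: 16.73
tool_pos: [0.5287, 0.0818, 0.1151]
tcp_rot: [0.999, 0.047, 0.004, -0.0]
wrist_force: [2.5, 0.1, 1.1]
grip_width: 0.0412
grasp_force: 0.0
time_s: 17.15
tool_pos: [0.5238, 0.0796, 0.0202]
tcp_rot: [0.999, 0.045, -0.002, -0.0]
wrist_force: [-0.2, -0.1, -0.3]
grip_width: 0.0412
grasp_force: 0.0
time_s: 17.48
tool_pos: [0.5257, 0.079, 0.0041]
tcp_rot: [0.999, 0.045, 0.0, -0.0]
wrist_force: [1.0, 0.4, 0.1]
grip_width: 0.041
grasp_force: 0.0
[0.52571499 0.07898671 0.00413757] 0.04097523516834242
```

```bash
python3 -m crank '{"travel":[[0,0,-0.2],[0,0,0],[0,0,0]],"turn":[0,0,0]}'
python3 -m crank '{"travel":[[0,0,0],[0,0,0],[0,0,0],[0,0,0],[0,0,0]],"turn":[0,0,0,0,0]}' 0 40
python3 -m crank '{"travel":[[0,0,0],[0,0,0],[0,0,0]],"turn":[0,0,0]}'
python3 -m crank '{"travel":[[0,0,0.7],[0,0,1.5],[0,0,2],[0,0,2],[0,0,0]],"turn":[0,0,0,0,0]}'
```

```text
time_s: 17.73
tool_pos: [0.5258, 0.0789, 0.0022]
tcp_rot: [0.999, 0.045, 0.0, -0.0]
wrist_force: [0.4, 0.3, 0.2]
grip_width: 0.0411
grasp_force: 0.0
time_s: 18.15
tool_pos: [0.5256, 0.0789, 0.0019]
tcp_rot: [0.999, 0.045, -0.0, 0.0]
wrist_force: [0.1, -0.2, 1.6]
grip_width: 0.0147
grasp_force: 40.0
time_s: 18.4
tool_pos: [0.5257, 0.0789, 0.002]
tcp_rot: [0.999, 0.045, 0.0, 0.0]
wrist_force: [0.2, -1.3, 3.1]
grip_width: 0.0145
grasp_force: 40.0
time_s: 18.82
tool_pos: [0.5273, 0.0791, 0.0673]
tcp_rot: [0.999, 0.045, 0.002, -0.0]
wrist_force: [2.3, -0.5, 0.1]
grip_width: 0.0144
grasp_force: 40.0
```

```bash
python3 -m crank '{"travel":[[-0.4,1.5,0],[-0.7,2.5,0],[-0.7,2.5,0],[-0.7,2.5,0],[-0.7,2.5,0]],"turn":[0.07,0.07,0.07,0.07,0.07]}'
python3 -m crank '{"travel":[[-0.7,2.5,0],[-0.7,2.5,0],[-0.7,2.5,0],[-0.6,2.35,0],[-0.7,0.5,0]],"turn":[0,0,0,0,0]}'
python3 -m crank '{"travel":[[0,0,0],[0,0,-1],[0,0,-1],[0,0,0],[0,0,0]],"turn":[0,0,0,0,0]}'
python3 - <<'E'
from h import *
p,d=snap('scene');s=r.sense();print(s['tool_pos'],s['tcp_rot'],s['grip_width'])
c1=cv2.resize(p[125:205,280:390,::-1],(550,400),interpolation=cv2.INTER_CUBIC)
cv2.imwrite('pics/s4.png',c1)
E
```

```text
time_s: 19.23
tool_pos: [0.493, 0.1949, 0.0639]
tcp_rot: [0.976, 0.22, -0.0, -0.0]
wrist_force: [1.4, 0.5, -1.2]
grip_width: 0.0145
grasp_force: 40.0
time_s: 19.65
tool_pos: [0.4594, 0.3005, 0.0639]
tcp_rot: [0.976, 0.219, 0.001, -0.0]
wrist_force: [-0.6, -0.5, -1.1]
grip_width: 0.0143
grasp_force: 40.0
time_s: 20.07
tool_pos: [0.4594, 0.2963, 0.0429]
tcp_rot: [0.976, 0.218, -0.001, 0.0]
wrist_force: [-0.5, 0.4, -0.8]
grip_width: 0.0142
grasp_force: 40.0
[0.45969542 0.2965862  0.04338701] [ 9.76038981e-01  2.17594947e-01 -5.67686272e-04  1.55303573e-04] 0.014332027198838427
```

View pics/s4.png

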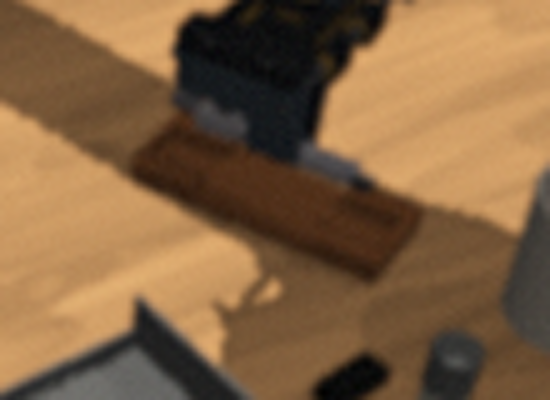

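The compass hangs level over the tray, with its handle end at crop (178,103) and tip (370,184).

```bash
python3 - <<'E'
from h import *
f=lambda u,v,z: ray('scene',280+u/5-.4,125+v/5-.4,z)
a,b=f(178,103,.049),f(370,184,.046);m=(a+b)/2;print(a,b,np.linalg.norm(b-a),m,np.arctan2(*(b-a)[1::-1]))
p=np.array([.461,.2945]);t=.443;X=np.array([np.cos(t),np.sin(t)]);Y=np.array([-X[1],X[0]])
e=p-m[:2];print('along',e@X,'across',e@Y)
g=p-[.4597,.2966];print('grasp along',g@X,'across',g@Y)
E
```

```text
[0.39604684 0.26371512 0.049     ] [0.51419986 0.31990025 0.046     ] 0.1308659855940823 [0.45512335 0.29180769 0.0475    ] 0.443879453007515
along 0.006463437514477482 across -8.661367005579136e-05
grasp along 0.0002743419295286451 across -0.002454533867295891
```

```bash
python3 -m crank '{"travel":[[0.6,0.2,0],[0,0,0],[0,0,-1],[0,0,-1],[0,0,-0.7]],"turn":[0,0,0,0,0]}'
python3 -m crank '{"travel":[[0,0,-0.4],[0,0,-0.3],[0,0,0],[0,0,0]],"turn":[0,0,0,0]}'
python3 -m crank '{"travel":[[0,0,-0.1],[0,0,0],[0,0,0]],"turn":[0,0,0]}'
```

```text
time_s: 20.53
tool_pos: [0.4652, 0.2992, 0.0155]
tcp_rot: [0.976, 0.218, -0.0, 0.0]
wrist_force: [-0.5, -0.2, -1.2]
grip_width: 0.0147
grasp_force: 40.0
time_s: 20.87
tool_pos: [0.4656, 0.2995, 0.0098]
tcp_rot: [0.976, 0.218, -0.0, 0.0]
wrist_force: [0.5, -0.5, -1.3]
grip_width: 0.0144
grasp_force: 40.0
time_s: 21.12
tool_pos: [0.4657, 0.2995, 0.0091]
tcp_rot: [0.976, 0.218, 0.0, -0.0]
wrist_force: [0.5, -0.6, -0.4]
grip_width: 0.0147
grasp_force: 40.0
```

```bash
python3 -m crank '{"travel":[[0,0,-0.1],[0,0,0],[0,0,0]],"turn":[0,0,0]}'
python3 -m crank '{"travel":[[0,0,-0.1],[0,0,0],[0,0,0]],"turn":[0,0,0]}'
python3 -m crank '{"travel":[[0,0,0],[0,0,0],[0,0,0],[0,0,0],[0,0,0]],"turn":[0,0,0,0,0]}' 35 20
python3 -m crank '{"travel":[[0,0,1],[0,0,3],[0,0,4],[0,0,4],[0,0,3]],"turn":[0,0,0,0,0]}'
python3 -m crank '{"travel":[[0,-2,0],[0,-3.5,0],[0,-3.5,0],[0,-3.5,0],[0,-3.5,0]],"turn":[-0.083,-0.083,-0.083,-0.083,-0.083]}' 100
python3 - <<'E'
from h import *
p,d=snap('scene');t,dt=snap('top');s=r.sense();print(s['tool_pos'],s['tcp_rot'],s['grip_width'])
c=np.hstack([cv2.resize(p[125:205,290:380,::-1],(450,400),interpolation=cv2.INTER_CUBIC),cv2.resize(t[185:255,150:210,::-1],(343,400),interpolation=cv2.INTER_CUBIC)])
cv2.imwrite('pics/s5.png',c)
E
```

```text
time_s: 21.37
tool_pos: [0.4656, 0.2994, 0.0079]
tcp_rot: [0.976, 0.218, 0.0, -0.0]
wrist_force: [0.5, -0.2, -1.0]
grip_width: 0.0144
grasp_force: 40.0
time_s: 21.62
tool_pos: [0.4658, 0.2995, 0.007]
tcp_rot: [0.976, 0.218, 0.0, -0.0]
wrist_force: [0.1, 0.6, 0.9]
grip_width: 0.0147
grasp_force: 40.0
time_s: 22.03
tool_pos: [0.4656, 0.2994, 0.0069]
tcp_rot: [0.976, 0.218, -0.0, -0.0]
wrist_force: [0.4, 0.2, -0.7]
grip_width: 0.032
grasp_force: 0.0
time_s: 22.45
tool_pos: [0.4659, 0.2996, 0.1607]
tcp_rot: [0.976, 0.218, 0.001, -0.0]
wrist_force: [0.9, 0.1, -0.2]
grip_width: 0.0319
grasp_force: 0.0
time_s: 22.87
tool_pos: [0.4652, 0.1381, 0.1577]
tcp_rot: [1.0, 0.011, 0.0, -0.0]
wrist_force: [0.7, 0.1, -0.7]
grip_width: 0.0625
grasp_force: 0.0
[0.46529218 0.13561863 0.15767264] [ 9.99961017e-01  8.81913261e-03 -1.76582399e-05  4.31595818e-04] 0.07034876577556855
```

View pics/s5.png

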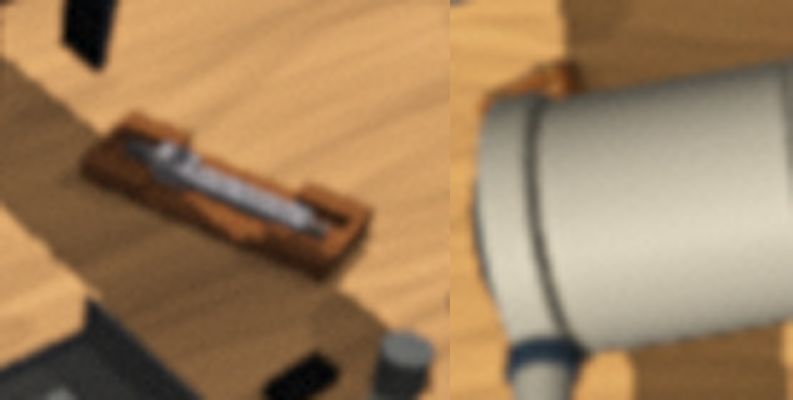

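The compass lies flat in the groove, head at crop (175,160) and tip (330,228). Now I fetch the cup.

```bash
python3 -m crank '{"travel":[[0.2,-3,0],[0.2,-4,0],[0.2,-4,0],[0.2,-4,0],[0.2,-4,0]],"turn":[0.005,0,0,0,0]}' 100
python3 -m crank '{"travel":[[0.2,-4,0],[0.2,-4,0],[0.2,-4,0],[0.2,-4,0],[0.2,-4,0]],"turn":[0,0,0,0,0]}'
python3 -m crank '{"travel":[[0.05,-3.9,0],[0,0,0],[0,0,0],[0,0,0]],"turn":[0,0,0,0]}'
```

```text
time_s: 23.38
tool_pos: [0.4755, -0.0519, 0.1576]
tcp_rot: [1.0, 0.016, 0.0, 0.0]
wrist_force: [1.3, 0.4, -0.2]
grip_width: 0.0912
grasp_force: 0.0
time_s: 23.8
tool_pos: [0.4856, -0.2523, 0.1576]
tcp_rot: [1.0, 0.015, 0.0, 0.0]
wrist_force: [1.2, -0.2, 1.0]
grip_width: 0.0912
grasp_force: 0.0
time_s: 24.13
tool_pos: [0.4861, -0.2889, 0.1571]
tcp_rot: [1.0, 0.015, -0.0, -0.0]
wrist_force: [-0.0, 0.4, 0.8]
grip_width: 0.091
grasp_force: 0.0
```

```bash
python3 -m crank '{"travel":[[0,0,-3],[0,0,-3],[0,0,-2],[0,0,-1.5],[0,0,-0.8]],"turn":[0,0,0,0,0]}'
python3 -m crank '{"travel":[[0,0,0],[0,0,0]],"turn":[0,0]}'
python3 -m crank '{"travel":[[0,0,0],[0,0,0],[0,0,0],[0,0,0],[0,0,0]],"turn":[0,0,0,0,0]}' 50 25
python3 -m crank '{"travel":[[0,0,0],[0,0,0],[0,0,0]],"turn":[0,0,0]}'
python3 -m crank '{"travel":[[0,0,1],[0,0,1.5],[0,0,1.5],[0,0,1],[0,0,0]],"turn":[0,0,0,0,0]}'
python3 - <<'E'
from h import *
# coaster by code: reddish cork among candidate area
p,d=snap('top')
for n,(dx,dy) in dict(desk=(.513,.055)).items(): pass
W=cloud('top',d);m=(abs(W[...,0]-.512)<.075)&(abs(W[...,1]+.0225)<.075)&(W[...,2]<.02)
h=cv2.cvtColor(p,cv2.COLOR_RGB2HSV)
vs,us=np.where(m);print(us.min(),us.max(),vs.min(),vs.max())
for v in range(vs.min(),vs.max()+1,3): print(v,' '.join('%3d'%(p[v,u,0]-p[v,u,2]+0 if m[v,u] else 0) for u in range(us.min(),us.max()+1,2)))
E
```

```text
time_s: 24.55
tool_pos: [0.4856, -0.2873, 0.0525]
tcp_rot: [1.0, 0.016, -0.001, -0.001]
wrist_force: [-0.2, 0.4, 0.2]
grip_width: 0.0913
grasp_force: 0.0
time_s: 24.72
tool_pos: [0.4864, -0.2888, 0.0544]
tcp_rot: [1.0, 0.015, -0.0, -0.0]
wrist_force: [0.4, 0.4, 0.8]
grip_width: 0.091
grasp_force: 0.0
time_s: 25.13
tool_pos: [0.4863, -0.2897, 0.0543]
tcp_rot: [1.0, 0.015, 0.0, 0.0]
wrist_force: [-0.5, 1.2, 6.5]
grip_width: 0.0623
grasp_force: 25.0
time_s: 25.38
tool_pos: [0.4863, -0.2897, 0.0543]
tcp_rot: [1.0, 0.015, 0.0, 0.0]
wrist_force: [-1.3, 0.4, 7.3]
grip_width: 0.0622
grasp_force: 25.0
time_s: 25.8
tool_pos: [0.487, -0.2902, 0.1062]
tcp_rot: [1.0, 0.015, 0.001, 0.001]
wrist_force: [0.7, 0.4, -2.1]
grip_width: 0.062
grasp_force: 25.0
241 283 184 226
184   0   0   0   0   0   0  70  67  68 102 121 122 123 120 123 124 124 123 120 122 122   0
187  79  79  79  76  76  76  73  73  85 120 120 119 115 115 118 119 119 117 119 120 120   0
190  78  75  76  76  76  78  76  77 106 124 124 124 123 124 123 121 121 122 122 123 122   0
193  78  76  76  75  66  64  68   0  97 106 111 110 112 11
[... 345 characters left out ...]
 113 102 114 126 119 109 113 121 118 121 121 121 120   0
208  72  76  74  73  70  92 108 110 105 109 117 116 114 118 114 120 116 121 122 123 123   0
211  72  73  72  71  78 116 119 115 104 105 112 112 123 120 112 118 113 118 121 121 120   0
214  72  73  74  73 105 110 115 119 109 103 113 112 119 122 115 112 123 119 122 120 121   0
217  66  68  69  87 111 115 117 115 113 112 118 115 112 120 120 115 117 119 123 124 122 122
220  67  66  72 105 121 120 121 122 122 121 123 124 124 124 123 124 122 123 123 122 122 123
223  66  65  83 115 115 114 114 116 113 115 115 116 114 115 115 116 115 115 114 115 115 115
226   0  67 102 115 117 113 101  98 117   0 118   0   0   0   0   0   0   0   0   0   0   0
```

```bash
python3 -m crank '{"travel":[[0.25,1.5,0],[0.25,3,0],[0.25,3,0],[0.25,3,0],[0.3,3,0]],"turn":[0.01,0.01,0,0,0]}'
python3 -m crank '{"travel":[[0.25,3,0],[0.25,3,0],[0.25,3,0],[0.25,3,0],[0.25,1.25,0]],"turn":[0,0,0,0,0]}'
python3 -m crank '{"travel":[[0,0,0],[0,0,0],[0,0,-1.5],[0,0,-2],[0,0,-1]],"turn":[0,0,0,0,0]}'
python3 -m crank '{"travel":[[0,0,-0.4],[0,0,-0.3],[0,0,0],[0,0,0]],"turn":[0,0,0,0]}'
```

```text
time_s: 26.27
tool_pos: [0.4983, -0.1526, 0.1031]
tcp_rot: [1.0, 0.025, -0.001, -0.0]
wrist_force: [1.4, 0.6, -2.4]
grip_width: 0.0619
grasp_force: 25.0
time_s: 26.68
tool_pos: [0.5104, -0.0185, 0.1031]
tcp_rot: [1.0, 0.026, -0.001, -0.001]
wrist_force: [0.4, -0.2, -1.5]
grip_width: 0.0619
grasp_force: 25.0
time_s: 27.1
tool_pos: [0.5107, -0.0228, 0.0572]
tcp_rot: [1.0, 0.024, -0.001, -0.0]
wrist_force: [-0.9, -0.0, -3.3]
grip_width: 0.0621
grasp_force: 25.0
time_s: 27.43
tool_pos: [0.5119, -0.0223, 0.0523]
tcp_rot: [1.0, 0.025, 0.0, 0.0]
wrist_force: [0.4, 0.0, -2.5]
grip_width: 0.0616
grasp_force: 25.0
```

```bash
python3 -m crank '{"travel":[[0,0,-0.3],[0,0,-0.2],[0,0,0],[0,0,0]],"turn":[0,0,0,0]}'
python3 -m crank '{"travel":[[0,0,-0.1],[0,0,0],[0,0,0]],"turn":[0,0,0]}'
python3 -m crank '{"travel":[[0,0,-0.1],[0,0,0],[0,0,0]],"turn":[0,0,0]}'
```

```text
time_s: 27.77
tool_pos: [0.5116, -0.022, 0.047]
tcp_rot: [1.0, 0.025, 0.0, 0.0]
wrist_force: [-0.6, 0.4, -1.8]
grip_width: 0.0621
grasp_force: 25.0
time_s: 28.02
tool_pos: [0.5116, -0.0221, 0.0459]
tcp_rot: [1.0, 0.025, -0.0, -0.0]
wrist_force: [0.6, -0.8, -1.3]
grip_width: 0.0617
grasp_force: 25.0
time_s: 28.27
tool_pos: [0.5118, -0.0221, 0.0452]
tcp_rot: [1.0, 0.025, 0.0, 0.0]
wrist_force: [-1.2, 0.3, 6.0]
grip_width: 0.0616
grasp_force: 25.0
```

Touchdown. I'll release, rise, move aside and check by numbers.

```bash
python3 -m crank '{"travel":[[0,0,0],[0,0,0],[0,0,0],[0,0,0],[0,0,0]],"turn":[0,0,0,0,0]}' 100 25
python3 -m crank '{"travel":[[0,0,1.5],[0,0,3],[0,0,3.5],[0,0,3.5],[0,0,2]],"turn":[0,0,0,0,0]}'
python3 -m crank '{"travel":[[0,-2,0],[-0.5,-3.5,0],[-0.5,-3.5,0],[-0.5,-3.5,0],[-0.5,-3.5,0]],"turn":[0,0,0,0,0]}'
python3 -m crank '{"travel":[[-0.5,-3.5,0],[-0.5,-3.5,0],[-0.5,-3,0],[0,0,0],[0,0,0]],"turn":[0,0,0,0,0]}'
python3 - <<'E'
from h import *
for n in('top','scene'):
    p,d=snap(n);W=cloud(n,d)
    def reg(nm,x0,x1,y0,y1,zl,zh,mx=0):
        m=(W[...,0]>x0)&(W[...,0]<x1)&(W[...,1]>y0)&(W[...,1]<y1)&(W[...,2]>zl)&(W[...,2]<zh)
        w=W[m]; print(n,nm,len(w),np.round(np.hstack([np.ravel(q) for q in cv2.minAreaRect((w[:,:2]*1000).astype(np.float32))]),1),w[:,2].mean().round(4))
    reg('cup',.46,.57,-.08,.04,.083,.095)
    reg('blue',.3,.42,-.15,-.03,.08,.095); reg('pink',.28,.41,0,.12,.08,.095)
E
```

```text
time_s: 28.68
tool_pos: [0.5117, -0.0221, 0.0449]
tcp_rot: [1.0, 0.025, -0.0, -0.0]
wrist_force: [0.2, -0.1, 0.0]
grip_width: 0.0906
grasp_force: 0.0
time_s: 29.1
tool_pos: [0.5125, -0.0222, 0.1833]
tcp_rot: [1.0, 0.025, 0.002, 0.0]
wrist_force: [1.0, -0.7, 1.1]
grip_width: 0.0912
grasp_force: 0.0
time_s: 29.52
tool_pos: [0.4911, -0.1835, 0.18]
tcp_rot: [1.0, 0.025, 0.0, 0.0]
wrist_force: [1.7, 0.6, -0.2]
grip_width: 0.0913
grasp_force: 0.0
time_s: 29.93
tool_pos: [0.4762, -0.2834, 0.1797]
tcp_rot: [1.0, 0.024, -0.0, -0.0]
wrist_force: [0.2, 0.3, -0.7]
grip_width: 0.0914
grasp_force: 0.0
top cup 88 [512.3 -23.8  60.   60.2  89.1] 0.092
top blue 119 [359.5 -88.7  62.3  61.6   9.4] 0.0893
top pink 91 [341.5  62.   61.7  62.3  59.6] 0.0896
scene cup 276 [513.7 -22.8  64.5  63.2   2.6] 0.0904
scene blue 274 [360.8 -88.4  64.7  64.    9.9] 0.0877
scene pink 221 [340.9  62.5  61.6  66.9  60.9] 0.088
```

```bash
python3 -c "
from bench import sign_off
print(sign_off())"
```

```text
the job is handed in; nothing more can be done
None
```

The job is handed in at about 30 s of the 72 s limit: the compass lies flat in the pen tray's groove, the white cup stands upright within about 2 mm of the coaster's measured centre, and the blue and pink cups measure within about 1 mm of where they started (the other items were not re-measured).

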